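# Close and clamp the sample press cell

## Robot

A 6-joint arm with a two-finger parallel gripper is mounted at the origin on the work surface. World frame = base frame: x ahead of the robot, y to its left, z up, the work surface at z = 0. Lengths are in m, angles in degrees, forces in N, time in s.
With the tool pointing down it reaches from about 0.375 to 0.9 m from the base axis. Payload 3.1 kg.
Tool frame: the origin (TCP) lies between the finger pads; the fingertips stand 22 mm ahead of it and the grasp point (between the pads) lies 3 mm ahead of it (bot.tip_extent is the distance from the TCP to the fingertips, in m); y points along the fingers, z is the direction in which the jaws open and shut, and the axes are right-handed (so a half turn about y gives the same grasp; the last joint's range is limited). The gripper opens to 87 mm and grips with 3 to 60 N. Pads are 19 mm wide; open, the fingers measure 117 mm over their backs; the gripper's body (75 mm by 190 mm) begins 51 mm behind the grasp point.
Start: joints at [62.08, 30.224, 82.088, -0, 67.689, -10.227], TCP at [0.19, 0.595, 0.245] pointing down, gripper open.
Joint ranges: [-176.69, 176.69], [-43.24, 126.21], [12.49, 139.97], [-82, 262], [0, 151.66], [-163.58, 163.58]. Speed limits (degrees/s): [159.86, 159.86, 180, 180, 180, 180].

## Interface

Orientations are given as a 3x3 rotation matrix whose columns are the frame's x, y, z axes.
In Python, from rig import bot, eyes, models gives the robot as it stands. The module is installed in compiled form; this text tells all that it offers.
- The arm moves only by the tool arm_command, never from a script. Its arguments are lists of equal length, an entry for each row: "translation": the shift along the tool's x, y, z each as a share of 0.08 m, from -1 to 1, a list of three; "rotation": the turn, a rotation vector about the tool's x, y, z each as a share of 60 degrees, from -1 to 1, a list of three; "grip": the closure, from -1 (fully open) to 1 (shut), so that 0 is half open. In form: {"translation": [[x, y, z], ...], "rotation": [[rx, ry, rz], ...], "grip": [grip, ...]}. A call has 1 to 5 rows; each row is the pose to reach, as a shift and turn from the pose commanded when the call began, along the tool's axes at that moment; what a row does not reach only later rows make up. A row lasts 1/10 s, in which the tool goes at most 50 mm and 8.59 degrees, less where a joint would pass 70% of its speed; a pose out of reach is approached as far as the arm can. A call with a number of a shift or a turn outside -1 to 1 is refused whole. A call with a gripper value outside its range is refused whole. The fingers move at their own pace and stop on an object; the grip force is fixed at half the most. Time passes only in rows, so rows that repeat a pose let the fingers close. It gives the time, the measured TCP pose, the force and the opening at its end, in the units of the state.
- bot.read_state(): the state, without advancing time (a new reading comes with each control period).
- eyes.capture(name): name is "side" or "top"; returns a dict with "image" (480x640x3 uint8, blue, green, red), "mtx" (3x3 intrinsics, pixels), "dist_coeffs" ([k1, k2, p1, p2, k3] as OpenCV has them; the pictures are not rectified), "rvec" (rotation vector, rad) and "tvec" (3), from world to camera coordinates, as OpenCV has them. Camera axes: x right, y down, z forward; pixel columns grow to the right and rows downward; lengths in m; the calibration is good to about 2 mm. A picture is of the moment at which its call begins. There is no depth.
- bot.hand_in(): hands the job in, once; it reports no verdict.
Trained networks look in the newest picture that a camera, given by its name, has taken for a name from the list of things; names that differ only in an ending like _2 or _b are one class to them, and where a whole thing is asked for, a point or a joint stands for the part that bears it (a point fixed in the world has none). Each returns a list of dicts, best first, with "conf" (0 to 1); they miss things now and then, are a little off and sometimes report something else, mostly with a low value. They report only what shows in the picture. A call takes as long as a camera call. They do not tell look-alikes from the thing itself.
- models.recognise(camera, thing): "extent" ([left, top, right, bottom] as shares, 0 to 1, of the picture: columns of its width, rows of its height, round what is visible of it).
- models.spot_point(camera, thing): "point" ([column, row] as shares, 0 to 1, of the picture: columns of its width, rows of its height: a listed point, or the origin of a listed thing).
The state is a dict: "time_s": time; "joint_positions": joint angles; "qvel": joint speeds; "tau": joint torques, N m; "position": TCP position; "tcp_rot": TCP orientation; "force": force on the tool from outside, world axes, zero at the start; "moment": the same for the moment, N m; "opening": opening from 0.0 (shut) to 1.0 (fully open).
Only numpy, scipy, OpenCV 4.12 (cv2) and the standard library are available. Lean on these libraries where they do the work, as an engineer would, in place of code of your own. Each camera call takes 0.05 s, during which the arm holds its last target. There are 200 camera calls.

## Task

Set the loose top plate onto the two guide pins of the sample cell, keeping it level and lowering it all the way down rather than dropping it, with its orange keeper on the same side as the latch. Then push the orange bail over so that its bar is behind the lip of the keeper, and push the red lever down past centre to its stop so that the plate is clamped. Leave the other things on the bench where they are.

Things in the scene. Friction and masses are not known exactly. Their poses are not given: they have to be found in the camera images.
- cell: Fixed white cell base, 120 (x) x 150 (y) mm, latch on its -x side (front); origin at table level under its centre, z up. Its flat steel top, where the plate rests, is at z = 103.5 mm. Two upright guide pins, 12 mm diameter, at x = 0, y = -55 and +55 mm rise 41 mm above that top (last 7 mm tapered). The lever's shaft lies along y at x = -67, z = 60 mm.
- plate: Loose aluminium top plate, 0.75 kg, 120 (x) x 150 (y) x 20 mm, flat on the table at the start; origin at the centre of its underside. Two through holes of 15 mm at x = 0, y = -55 and +55 mm take the pins. At its front (-x) edge a steel stop wall (8 mm thick, 68 mm long) stands to 47 mm above the underside, with the orange keeper in front. On the cell its axes agree with the cell's.
- plate_grip (a point): Centre of the plate's black bar handle: 22 mm thick along the plate's x, 60 mm long along y, 45 mm high, standing on the plate's top; the point is 42.5 mm above the plate's underside, on its centre line. Axes as the plate.
- keeper (a point): The point in the groove of the plate's orange keeper where the bail's bar belongs: 67 mm in front (-x) of the plate's centre, 8.5 mm above its underside. The keeper is a 30 mm wide ledge before the stop wall with an upturned lip at its outer edge; groove 14 mm wide; the lip's outer face is 12 mm farther to -x, its top 5.5 mm above this point. Axes as the plate.
- lever (a joint): Angle of the red lever (rad). 0: open, 5 degrees out of upright (leaning to the cell's -x); grows as it swings outward (-x) and down; 1.83: closed at its stop, 20 degrees below level. Starts at 0 to 0.25; stays where it is left (friction 0.08 N m). With the bail hooked it pulls the bar down; dead centre is at 1.66, beyond it the spring holds it shut. It needs under 6 N at the grip.
- lever_grip (a point): Middle of the lever's red grip, a round bar of 16 mm diameter that lies along the cell's y axis (58 mm long with its round ends); it is 80 mm from the shaft axis and at y = +78 mm of the cell, beyond the bail's side.
- bail (a joint): Angle of the orange bail on the lever's crank (rad), relative to the lever. 0: flopped outward on its stop, 40 degrees out of upright at lever 0; grows towards the cell. It swings freely and falls to the side it leans: outward at first; pushed past upright it falls in against the stop wall, above the groove. Its pivot is 23 mm from the shaft axis, 85 degrees out of upright (to -x) at lever 0.
- bail_bar (a point): Middle of the bail's orange cross bar, 7 mm diameter and 52 mm long along the cell's y axis, 70 mm from the bail's pivot; this is what goes behind the lip of the keeper.
- bail_stretch (a joint): Stretch of the sprung bail (m): 0 when slack, about 0.003 to 0.005 when the latch is clamped on the keeper (stiffness 7000 N/m).
- wash_bottle: Bystander: white bottle with a red cap, 60 mm diameter, 170 mm high; origin under its centre.
- beaker: Bystander: glass beaker, 68 mm diameter, 85 mm high; origin under its centre.
- amber_jar: Bystander: amber jar, 64 mm diameter, 85 mm high; origin under its centre.
- salt_jar: Bystander: white jar with a blue cap, 64 mm diameter, 75 mm high; origin under its centre.
- mortar: Bystander: white ceramic bowl, 84 mm diameter, 50 mm high; origin under its centre.
- pellet_die: Bystander: stepped steel die, 68 mm diameter, 75 mm high; origin under its centre.
There are look-alikes about, which are no part of the job. What is shaped like the plate but blue or purple is not meant.

How it is judged:
By the outcome, as a careful person would: the job done as asked, in the order asked, and still so for the second after the job is handed in, with the robot touching nothing.
It also fails if it takes over 72 s, if anything falls off the work surface, if the arm or the gripper's body presses on something with over 40 N, if the wrist force passes 120 N, or if a joint passes its speed limit or range.

## Working session

There is one attempt and no reset: what is moved stays moved. The work goes in short steps, Python scripts to look and compute and a tool call to move; the robot and the scene stay as the last step left them, time stands still between calls to the robot, and variables do not carry over. Pictures are saved under pics/ and viewed, about 8 in all and at most 12, crops included, and the job is handed in when it is done.

Besides the shell and the picture viewer there is one more tool, called after "Request:" in YAML: its name, and indented under it one key for each argument. arm_command: Moves the arm, as the interface text tells. Shift numbers are shares of 0.08 m and turn numbers shares of 60 degrees, none past 1 either way. Its arguments: {"type":"object","properties":{"translation":{"type":"array"},"rotation":{"type":"array"},"grip":{"type":"array"}},"required":["translation","rotation","grip"]}

```bash
mkdir -p pics; cat > h.py <<'E'
import numpy as np, cv2
from rig import bot, eyes, models
def cap(n,fn=None):
    c=eyes.capture(n)
    if fn: cv2.imwrite('pics/'+fn,c['image'])
    c['R']=cv2.Rodrigues(np.array(c['rvec'],float))[0]; c['t']=np.array(c['tvec'],float).ravel()
    return c
def ray(c,px):
    u=cv2.undistortPoints(np.array([[px]],float),np.array(c['mtx'],float),np.array(c['dist_coeffs'],float)).ravel()
    return -c['R'].T@c['t'], c['R'].T@np.array([u[0],u[1],1.])
def atz(c,px,z):
    o,d=ray(c,px); return o+d*(z-o[2])/d[2]
def proj(c,P):
    return cv2.projectPoints(np.array(P,float).reshape(-1,3),np.array(c['rvec'],float),c['t'],np.array(c['mtx'],float),np.array(c['dist_coeffs'],float))[0].reshape(-1,2)
def tri(c1,p1,c2,p2):
    o1,d1=ray(c1,p1);o2,d2=ray(c2,p2)
    s=np.linalg.lstsq(np.c_[d1,-d2],o2-o1,rcond=None)[0]
    a,b=o1+s[0]*d1,o2+s[1]*d2
    return (a+b)/2,np.linalg.norm(a-b)
def spots(cam,n):
    return [(np.array(r['point'])*[640,480],round(r['conf'],2)) for r in models.spot_point(cam,n)]
E
python3 - <<'E'
from h import *
np.set_printoptions(precision=3,suppress=True)
C={k:cap(k,k+'0.png') for k in('top','side')}
for k in C: print(k,-C[k]['R'].T@C[k]['t'])
for n in ['cell','plate','plate_grip','keeper','lever_grip','bail_bar','wash_bottle','beaker','amber_jar','salt_jar','mortar','pellet_die']:
    S={k:spots(k,n) for k in C}
    print(n,{k:[(p.round(0).tolist(),f) for p,f in S[k]] for k in C})
    if S['top'] and S['side']: print('   ',*tri(C['top'],S['top'][0][0],C['side'],S['side'][0][0]))
s=bot.read_state();print(s['position'],s['tcp_rot'],s['opening'],s['time_s'])
im=np.hstack([cv2.resize(C[k]['image'],(640,480)) for k in C])
E
```

```text
top [ 0.211 -0.034  1.498]
side [ 0.067 -0.541  0.853]
cell {'top': [([234.0, 193.0], 0.98)], 'side': [([298.0, 198.0], 0.93)]}
    [0.615 0.224 0.   ] 0.0067763986814996
plate {'top': [([402.0, 317.0], 0.96), ([392.0, 222.0], 0.72), ([503.0, 321.0], 0.72)], 'side': [([381.0, 306.0], 0.89), ([302.0, 376.0], 0.57)]}
    [ 0.327 -0.249  0.262] 0.16235160608825555
plate_grip {'top': [([393.0, 223.0], 0.88), ([514.0, 318.0], 0.8), ([400.0, 315.0], 0.73)], 'side': [([301.0, 370.0], 0.83), ([385.0, 298.0], 0.59), ([253.0, 160.0], 0.31)]}
    [ 0.418 -0.196 -0.015] 0.22959368233171587
keeper {'top': [([523.0, 339.0], 0.74), ([407.0, 241.0], 0.7), ([376.0, 326.0], 0.62)], 'side': [([378.0, 331.0], 0.62), ([269.0, 369.0], 0.55)]}
    [ 0.231 -0.397  0.479] 0.04241871851756458
lever_grip {'top': [([194.0, 222.0], 0.77)], 'side': [([503.0, 346.0], 0.67), ([379.0, 312.0], 0.6), ([250.0, 159.0], 0.58)]}
    [ 0.263 -0.203  0.788] 0.6863986394929485
bail_bar {'top': [([228.0, 238.0], 0.62)], 'side': [([258.0, 195.0], 0.67)]}
    [0.479 0.221 0.087] 0.004748711672712151
wash_bottle {'top': [([313.0
[... 273 characters left out ...]
18837444169015376
amber_jar {'top': [([169.0, 271.0], 0.79), ([460.0, 265.0], 0.33)], 'side': [([206.0, 194.0], 0.88)]}
    [0.403 0.389 0.018] 0.004970881911019098
salt_jar {'top': [([461.0, 265.0], 0.83)], 'side': [([408.0, 398.0], 0.62)]}
    [ 0.416 -0.386  0.01 ] 0.005066660043194303
mortar {'top': [([473.0, 173.0], 0.68)], 'side': [([504.0, 344.0], 0.78)]}
    [ 0.672 -0.437  0.002] 0.007564296683483809
pellet_die {'top': [([157.0, 184.0], 0.95), ([193.0, 220.0], 0.29)], 'side': [([263.0, 157.0], 0.69), ([501.0, 346.0], 0.25)]}
    [0.641 0.442 0.006] 0.008272054043492107
[0.19  0.595 0.245] [[ 0.953 -0.     0.304]
 [-0.304 -0.     0.953]
 [-0.    -1.    -0.   ]] 0.9987570418846246 1.3
```

View pics/top0.png

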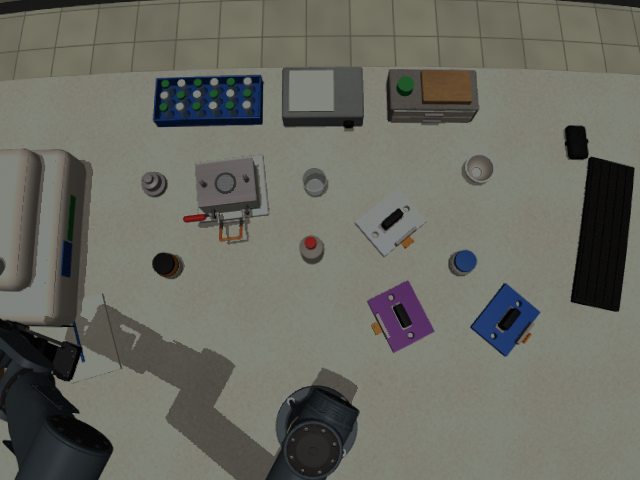

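View pics/side0.png

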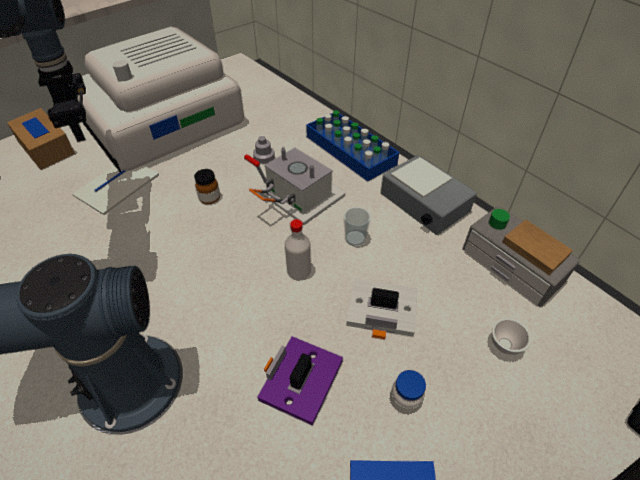

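The silver plate is at top (391,222) / side (383,308), with its keeper toward (407,241) / (378,333). The purple and blue ones are look-alikes. The cell is at top (228,185), its latch toward the robot and its bail flopped outward. Next I'll fit both poses and check them with enlarged overlays.

```bash
cat >> h.py <<'E'
def T(p,yaw,L):
    c,s=np.cos(yaw),np.sin(yaw); L=np.array(L,float).reshape(-1,3)
    return L@np.array([[c,s,0],[-s,c,0],[0,0,1]])+[p[0],p[1],p[2] if len(p)>2 else 0]
def crop(c,pts,rect,s):
    x0,y0,w,h=rect
    im=cv2.resize(c['image'][y0:y0+h,x0:x0+w],None,fx=s,fy=s,interpolation=cv2.INTER_CUBIC)
    for p,col in pts:
        q=(p-[x0,y0]+.5)*s-.5
        cv2.circle(im,tuple(int(v) for v in q.round()),2,col,-1)
    return im
E
python3 - <<'E'
from h import *
np.set_printoptions(precision=4,suppress=True)
C={k:cap(k) for k in('top','side')}
g,e=tri(C['top'],(393,223),C['side'],(385,298)); k,e2=tri(C['top'],(407,241),C['side'],(378,331))
print(g,e,k,e2)
d=g[:2]-k[:2]; yaw=np.arctan2(d[1],d[0]); print(np.linalg.norm(d),np.degrees(yaw))
pl=[[x,y,.02] for x in(-.06,.06) for y in(-.075,.075)]+[[0,.055,.02],[0,-.055,.02],[-.067,0,.0085],[0,0,.065]]
P=T([*g[:2],0],yaw,pl)
# cell: pin tips at z=.1445
a=atz(C['top'],(249,179),.1445);b=atz(C['top'],(204.5,183),.1445);print(a,b,np.linalg.norm(a-b))
d=b-a;cy=np.arctan2(-d[0],d[1]);cp=(a+b)/2;print('cell',cp,np.degrees(cy))
ce=[[x,y,.1035] for x in(-.06,.06) for y in(-.075,.075)]+[[0,.055,.1445],[0,-.055,.1445],[-.067,.07,.06]]
Q=T([*cp[:2],0],cy,ce)
r={('top',0):(355,185,80,80),('side',0):(340,280,80,60),('top',1):(180,150,100,100),('side',1):(235,130,110,90)}
o=[]
for (n,i),R in r.items():
    pts=[(p,(0,0,255) if i==0 else (0,255,0)) for p in proj(C[n],P if i==0 else Q)]
    im=crop(C[n],pts,R,390/R[2]); im=im[:298]if i==9 else im
    z=np.zeros((400,400,3),np.uint8);z[:im.shape[0],:im.shape[1]]=im[:400,:400];o.append(z)
cv2.imwrite('pics/ov1.png',cv2.resize(np.vstack([np.hstack(o[:2]),np.hstack(o[2:])]),(600,600),interpolation=cv2.INTER_AREA))
E
```

```text
[ 0.5224 -0.2034  0.0556] 0.008903565138304613 [ 0.4776 -0.241   0.0143] 0.0018729028078377054
0.05850271104017062 40.07542736252851
[0.6137 0.1624 0.1445] [0.605  0.2739 0.1445] 0.11184837870511433
cell [0.6093 0.2181 0.1445] 4.464306023285981
```

View pics/ov1.png

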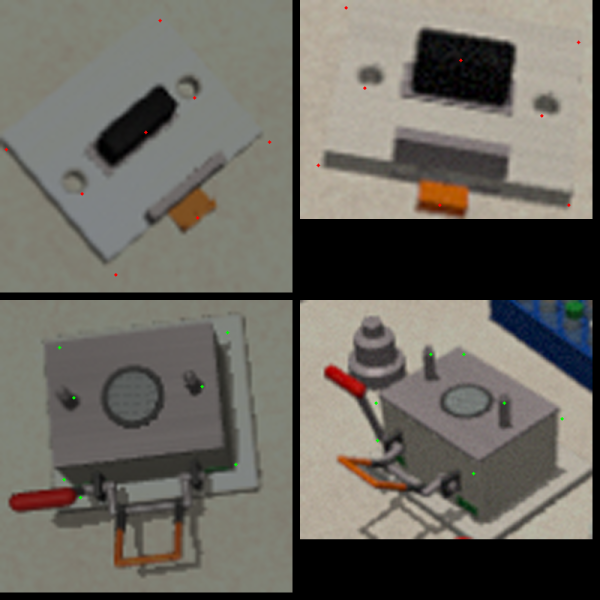

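Overlay dots are off by a few mm. I'll read the feature pixels off this composite and least-squares fit both poses.

```bash
cat > fit.py <<'E'
from h import *
from scipy.optimize import least_squares
def fit(obs,x0,z=0.):
    # obs: list (cam,local pt,pixel)
    def f(v): return np.concatenate([proj(c,T([v[0],v[1],z],v[2],L))[0]-p for c,L,p in obs])
    r=least_squares(f,x0,loss='soft_l1',x_scale=[.01,.01,.1]); return r.x,f(r.x).reshape(-1,2)
E
python3 - <<'E'
from fit import *
np.set_printoptions(precision=4,suppress=True)
C={k:cap(k) for k in('top','side')}
def px(n,i,q):
    x0,y0,w={('top',0):(355,185,80),('side',0):(340,280,80),('top',1):(180,150,100),('side',1):(235,130,110)}[n,i]
    return np.array(q)/(390/w*.75)+[x0,y0]
z=.02
pl=[('top',(0,-.055,z),(188,87)),('top',(0,.055,z),(75,181)),('top',(-.06,.075,z),(107,262)),('top',(-.06,-.075,z),(262,132)),('top',(.06,.075,z),(3,140)),('top',(.06,-.075,z),(160,20)),
('side',(0,.055,z),(71,75)),('side',(0,-.055,z),(246,104)),('side',(-.06,.075,z),(25,153)),('side',(-.06,-.075,z),(272,193))]
h=.1035;t=.1445
ce=[('top',(.06,.075,h),(44,41)),('top',(.06,-.075,h),(212,22)),('top',(-.06,.075,h),(57,166)),('top',(-.06,-.075,h),(224,148)),('top',(0,.055,t),(62,92)),('top',(0,-.055,t),(190,77)),
('side',(.06,.075,h),(163,48)),('side',(.06,-.075,h),(260,108)),('side',(-.06,.075,h),(83,90)),('side',(-.06,-.075,h),(187,158)),('side',(0,.055,t),(130,48)),('side',(0,-.055,t),(204,100))]
# side panel 'cell': pin/corner y are relative to panel top at 300
for i,(o,x0) in enumerate([(pl,[.522,-.203,np.radians(40)]),(ce,[.61,.22,.08])]):
  for S in (['top'],['side'],['top','side']):
    ob=[(C[n],L,px(n,i,q)) for n,L,q in o if n in S]
    v,r=fit(ob,x0); print(i,S,v[:2],np.degrees(v[2]))
  print(r)
E
```

```text
0 ['top'] [ 0.5289 -0.2005] 39.10893405609743
0 ['side'] [ 0.531  -0.2008] 39.62304800679808
0 ['top', 'side'] [ 0.53   -0.2008] 39.41007540372616
[[ 0.4728 -0.0716]
 [ 0.206   0.1144]
 [ 0.5355  0.0097]
 [ 0.6316 -0.1533]
 [-0.5542 -1.0113]
 [-1.0063 -3.0735]
 [-0.4336  0.4547]
 [-0.2474  0.3435]
 [-0.6647 -0.195 ]
 [-0.1467  0.2898]]
1 ['top'] [0.617  0.2279] 6.505739038563569
1 ['side'] [0.619  0.2266] 5.984824078469235
1 ['top', 'side'] [0.618  0.2275] 6.217843436126982
[[ 0.6371 -0.415 ]
 [ 0.4813 -0.8808]
 [-0.77    1.6052]
 [ 0.4703  0.8856]
 [ 0.1273 -1.125 ]
 [-0.0577 -1.2398]
 [-0.7606 -0.7064]
 [ 0.6794 -0.1059]
 [-2.6171  2.0632]
 [-3.9175  2.0108]
 [-0.0201 -0.7214]
 [ 0.6121 -2.5908]]
```

Plate at (0.5295, −0.2007), yaw 39.2°; cell at about (0.617, 0.2275), yaw 6.2°. Heading towards the plate at travel height.

Request:
arm_command:
  translation:
    - [0.43, 0, -0.5]
    - [0.86, 0, -1]
    - [0.86, 0, -1]
  rotation:
    - [0, 0, 0]
    - [0, 0, 0]
    - [0, 0, 0]
  grip: [0, 0, 0]

```text
time_s: 1.8
position: [0.2315, 0.4935, 0.244]
tcp_rot: [[0.952, -0.002, 0.307], [-0.307, -0.005, 0.952], [-0.0, -1.0, -0.005]]
force: [-1.1, 0.6, 1.1]
opening: 0.81
```

Request:
arm_command:
  translation:
    - [0.43, 0, -0.5]
    - [0.86, 0, -1]
    - [0.86, 0, -1]
  rotation:
    - [0, 0, 0]
    - [0, 0, 0]
    - [0, 0, 0]
  grip: [0, 0, 0]

```text
time_s: 2.1
position: [0.2732, 0.3976, 0.2445]
tcp_rot: [[0.951, -0.001, 0.308], [-0.308, -0.003, 0.951], [-0.0, -1.0, -0.003]]
force: [-0.0, 0.0, 0.0]
opening: 0.554
```

Request:
arm_command:
  translation:
    - [0.43, 0, -0.5]
    - [0.86, 0, -1]
    - [0.86, 0, -1]
  rotation:
    - [0, 0, 0]
    - [0, 0, 0]
    - [0, 0, 0]
  grip: [0, 0, 0]

```text
time_s: 2.4
position: [0.3153, 0.3015, 0.2448]
tcp_rot: [[0.951, 0.001, 0.309], [-0.309, -0.001, 0.951], [0.001, -1.0, -0.001]]
force: [0.3, 0.8, -0.4]
opening: 0.503
```

Request:
arm_command:
  translation:
    - [0.43, 0, -0.5]
    - [0.86, 0, -1]
    - [0.86, 0, -1]
  rotation:
    - [0, 0, 0]
    - [0, 0, 0]
    - [0, 0, 0]
  grip: [0, 0, 0]

```text
time_s: 2.7
position: [0.3577, 0.2047, 0.245]
tcp_rot: [[0.951, 0.003, 0.309], [-0.309, -0.0, 0.951], [0.003, -1.0, 0.001]]
force: [0.1, 0.3, 1.2]
opening: 0.502
```

Request:
arm_command:
  translation:
    - [0.43, 0, -0.5]
    - [0.86, 0, -1]
    - [0.86, 0, -1]
  rotation:
    - [0, 0, 0]
    - [0, 0, 0]
    - [0, 0, 0]
  grip: [0, 0, 0]

```text
time_s: 3.0
position: [0.3999, 0.1075, 0.2452]
tcp_rot: [[0.951, 0.004, 0.309], [-0.309, -0.0, 0.951], [0.004, -1.0, 0.001]]
force: [-0.5, 0.1, -0.0]
opening: 0.501
```

Request:
arm_command:
  translation:
    - [0.43, 0, -0.5]
    - [0.86, 0, -1]
    - [0.86, 0, -1]
  rotation:
    - [0, 0, 0]
    - [0, 0, 0]
    - [0, 0, 0]
  grip: [0, 0, 0]

```text
time_s: 3.3
position: [0.4415, 0.0101, 0.2452]
tcp_rot: [[0.951, 0.005, 0.308], [-0.308, -0.001, 0.951], [0.005, -1.0, 0.0]]
force: [0.4, -0.0, -0.1]
opening: 0.5
```

Request:
arm_command:
  translation:
    - [0.43, 0, -0.5]
    - [0.86, 0, -1]
    - [0.86, 0, -1]
  rotation:
    - [0, 0, 0]
    - [0, 0, 0]
    - [0, 0, 0]
  grip: [0, 0, 0]

```text
time_s: 3.6
position: [0.4827, -0.0872, 0.245]
tcp_rot: [[0.952, 0.005, 0.307], [-0.307, -0.002, 0.952], [0.006, -1.0, -0.001]]
force: [-0.8, 0.9, -0.3]
opening: 0.5
```

Request:
arm_command:
  translation:
    - [0.43, 0, -0.5]
    - [0.86, 0, -1]
    - [0.86, 0, -1]
    - [0.86, 0, -1]
  rotation:
    - [0, 0.14, 0]
    - [0, 0.28, 0]
    - [0, 0.42, 0]
    - [0, 0.55, 0]
  grip: [0, 0, 0, 0]

```text
time_s: 4.0
position: [0.5212, -0.1806, 0.2442]
tcp_rot: [[0.628, 0.0, 0.778], [-0.778, 0.001, 0.628], [-0.001, -1.0, 0.001]]
force: [-0.7, 0.7, -0.3]
opening: 0.498
```

```bash
cat > go.py <<'E'
import sys
from h import *
# delta to TCP target (x,y,z, yaw of tool z deg, pointing down), in move units
a=[float(v) for v in sys.argv[1:5]]
s=bot.read_state(); R=np.array(s['tcp_rot']); y=np.radians(a[3])
z=np.array([np.cos(y),np.sin(y),0]); Y=np.array([0,0,-1.]); Rt=np.c_[np.cross(Y,z),Y,z]
print('t',s['time_s'],'tr',(R.T@(np.array(a[:3])-s['position'])/.08).round(3),'rot',(cv2.Rodrigues(R.T@Rt)[0].ravel()/np.radians(60)).round(3),'pos',np.round(s['position'],4),'yaw',np.degrees(np.arctan2(R[1,2],R[0,2])).round(2),'F',np.round(s['force'],1),'q',np.round(s['joint_positions'],1))
E
python3 go.py .5295 -.2007 .15 39.2
```

```text
t 4.0 tr [ 0.261  1.177 -0.078] rot [-0.001 -0.005 -0.001] pos [ 0.5212 -0.1806  0.2442] yaw 38.92 F [-0.7  0.7 -0.3] q [-30.8  24.6  92.7   0.1  62.7 -69.7]
```

Request:
arm_command:
  translation:
    - [0.26, 0.5, -0.08]
    - [0.26, 1, -0.08]
    - [0.26, 1, -0.08]
  rotation:
    - [0, -0.005, 0]
    - [0, -0.005, 0]
    - [0, -0.005, 0]
  grip: [0, 0, 0]

```text
time_s: 4.3
position: [0.5252, -0.1972, 0.1597]
tcp_rot: [[0.638, -0.011, 0.77], [-0.77, 0.008, 0.638], [-0.013, -1.0, -0.003]]
force: [-1.6, -0.2, -0.3]
opening: 0.503
```

Request:
arm_command:
  translation:
    - [0, 0.3, 0]
    - [0, 0.6, 0]
    - [0, 0.8, 0]
    - [0, 0.8, 0]
  rotation:
    - [0, 0, 0]
    - [0, 0, 0]
    - [0, 0, 0]
    - [0, 0, 0]
  grip: [0, 0, 0, 0]

```text
time_s: 4.7
position: [0.5276, -0.1992, 0.1001]
tcp_rot: [[0.639, -0.003, 0.77], [-0.77, 0.003, 0.639], [-0.004, -1.0, -0.001]]
force: [0.6, 0.3, 0.5]
opening: 0.501
```

```bash
python3 go.py .5295 -.2007 .049 39.2; python3 -c "
from h import *
c=cap('side');cv2.imwrite('pics/s1.png',cv2.resize(c['image'][180:360,280:480],None,fx=3,fy=3))"
```

```text
t 4.7 tr [0.032 0.639 0.006] rot [ 0.001  0.008 -0.004] pos [ 0.5276 -0.1992  0.1001] yaw 39.68 F [0.6 0.3 0.5] q [-32.   37.4  97.5   0.   45.3 -71.8]
```

View pics/s1.png

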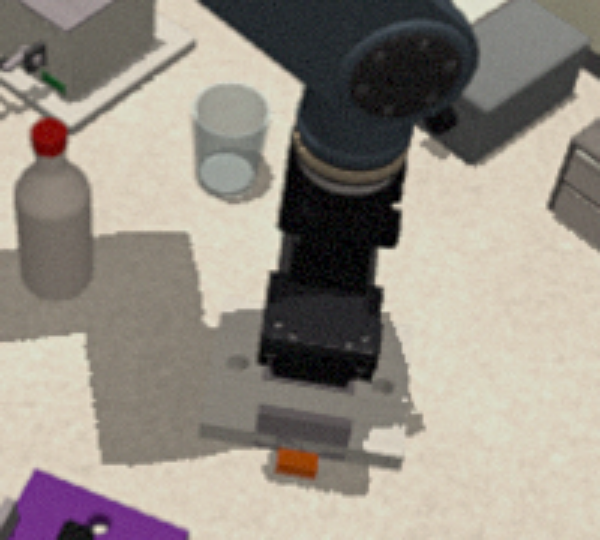

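The gripper is centred over the handle, between the holes at crop (237,362) and (383,386). Descending and gripping.

Request:
arm_command:
  translation:
    - [0.02, 0.2, 0]
    - [0.02, 0.4, 0]
    - [0.02, 0.58, 0]
    - [0.02, 0.64, 0]
    - [0.02, 0.64, 0]
  rotation:
    - [0, 0, 0]
    - [0, 0, 0]
    - [0, 0, 0]
    - [0, 0, 0]
    - [0, 0, 0]
  grip: [0, 0, 0, 0, 0]

```text
time_s: 5.25
position: [0.5291, -0.2026, 0.0494]
tcp_rot: [[0.638, -0.0, 0.77], [-0.77, 0.0, 0.638], [-0.001, -1.0, -0.0]]
force: [0.4, -0.1, -0.4]
opening: 0.499
```

Request:
arm_command:
  translation:
    - [0, 0, 0]
    - [0, 0, 0]
    - [0, 0, 0]
    - [0, 0, 0]
    - [0, 0, 0]
  rotation:
    - [0, 0, 0]
    - [0, 0, 0]
    - [0, 0, 0]
    - [0, 0, 0]
    - [0, 0, 0]
  grip: [1, 1, 1, 1, 1]

```text
time_s: 5.75
position: [0.5301, -0.2028, 0.05]
tcp_rot: [[0.637, 0.002, 0.771], [-0.771, -0.0, 0.637], [0.002, -1.0, 0.002]]
force: [3.2, 3.9, 3.1]
opening: 0.253
```

```bash
python3 go.py .5295 -.2007 .049 39.2
```

```text
t 5.75 tr [-0.026  0.012  0.011] rot [-0.002  0.006  0.002] pos [ 0.5301 -0.2028  0.05  ] yaw 39.56 F [3.2 3.9 3.1] q [-32.2  42.3  98.3   0.1  39.2 -71.9]
```

Request:
arm_command:
  translation:
    - [0, -0.1, 0]
    - [0, -0.3, 0]
    - [0, -0.6, 0]
    - [0, -0.9, 0]
    - [0, -1, 0]
  rotation:
    - [0, 0, 0]
    - [0, 0, 0]
    - [0, 0, 0]
    - [0, 0, 0]
    - [0, 0, 0]
  grip: [1, 1, 1, 1, 1]

```text
time_s: 6.25
position: [0.5287, -0.2034, 0.1306]
tcp_rot: [[0.638, 0.0, 0.77], [-0.77, -0.001, 0.638], [0.001, -1.0, -0.001]]
force: [1.3, -1.5, -7.6]
opening: 0.249
```

Request:
arm_command:
  translation:
    - [0, -0.4, 0]
    - [0, -0.8, 0]
    - [0, -1, 0]
  rotation:
    - [0, 0, 0]
    - [0, 0, 0]
    - [0, 0, 0]
  grip: [1, 1, 1]

```text
time_s: 6.55
position: [0.5287, -0.2033, 0.2105]
tcp_rot: [[0.638, 0.0, 0.77], [-0.77, -0.001, 0.638], [0.001, -1.0, -0.001]]
force: [0.9, -1.1, -7.8]
opening: 0.249
```

Request:
arm_command:
  translation:
    - [0, -0.2, 0]
    - [0, -0.35, 0]
    - [0, -0.4, 0]
    - [0, -0.4, 0]
  rotation:
    - [0, 0, 0]
    - [0, 0, 0]
    - [0, 0, 0]
    - [0, 0, 0]
  grip: [1, 1, 1, 1]

```text
time_s: 6.95
position: [0.5286, -0.2029, 0.241]
tcp_rot: [[0.637, -0.001, 0.77], [-0.77, 0.0, 0.637], [-0.001, -1.0, -0.0]]
force: [0.1, 0.1, -6.8]
opening: 0.25
```

```bash
python3 go.py .617 .2275 .24 6.2
```

```text
t 6.95 tr [-3.441  0.012  4.281] rot [ 0.001  0.557 -0.   ] pos [ 0.5286 -0.2029  0.241 ] yaw 39.6 F [ 0.1  0.1 -6.8] q [-32.3  26.   90.9  -0.   63.2 -71.9]
```

Request:
arm_command:
  translation:
    - [-0.1, 0, 0.13]
    - [-0.27, 0, 0.34]
    - [-0.48, 0, 0.6]
    - [-0.69, 0, 0.86]
  rotation:
    - [0, 0, 0]
    - [0, 0, 0]
    - [0, 0, 0]
    - [0, 0, 0]
  grip: [1, 1, 1, 1]

```text
time_s: 7.35
position: [0.5462, -0.1147, 0.24]
tcp_rot: [[0.637, -0.003, 0.771], [-0.771, 0.002, 0.637], [-0.003, -1.0, -0.001]]
force: [-0.3, -0.4, -7.0]
opening: 0.249
```

Request:
arm_command:
  translation:
    - [-0.23, 0, 0.29]
    - [-0.46, 0, 0.57]
    - [-0.69, 0, 0.86]
  rotation:
    - [0, 0, 0]
    - [0, 0, 0]
    - [0, 0, 0]
  grip: [1, 1, 1]

```text
time_s: 7.65
position: [0.5638, -0.0279, 0.24]
tcp_rot: [[0.638, -0.003, 0.77], [-0.77, 0.001, 0.638], [-0.003, -1.0, -0.002]]
force: [-0.3, 0.1, -7.3]
opening: 0.252
```

Request:
arm_command:
  translation:
    - [-0.23, 0, 0.29]
    - [-0.46, 0, 0.57]
    - [-0.69, 0, 0.86]
  rotation:
    - [0, 0, 0]
    - [0, 0, 0]
    - [0, 0, 0]
  grip: [1, 1, 1]

```text
time_s: 7.95
position: [0.5814, 0.0584, 0.2399]
tcp_rot: [[0.638, -0.003, 0.77], [-0.77, 0.001, 0.638], [-0.003, -1.0, -0.002]]
force: [0.7, 0.1, -7.7]
opening: 0.251
```

Request:
arm_command:
  translation:
    - [-0.23, 0, 0.29]
    - [-0.46, 0, 0.57]
    - [-0.69, 0, 0.86]
  rotation:
    - [0, 0, 0]
    - [0, 0, 0]
    - [0, 0, 0]
  grip: [1, 1, 1]

```text
time_s: 8.25
position: [0.599, 0.1447, 0.2397]
tcp_rot: [[0.638, -0.004, 0.77], [-0.77, 0.0, 0.638], [-0.003, -1.0, -0.003]]
force: [0.2, 0.4, -8.2]
opening: 0.251
```

Request:
arm_command:
  translation:
    - [-0.22, 0, 0.28]
    - [-0.43, 0, 0.53]
    - [-0.58, 0, 0.73]
    - [-0.68, 0, 0.84]
    - [-0.68, 0, 0.84]
  rotation:
    - [0, 0.1, 0]
    - [0, 0.2, 0]
    - [0, 0.31, 0]
    - [0, 0.42, 0]
    - [0, 0.5, 0]
  grip: [1, 1, 1, 1, 1]

```text
time_s: 8.75
position: [0.616, 0.2305, 0.2393]
tcp_rot: [[0.166, -0.003, 0.986], [-0.986, 0.001, 0.166], [-0.002, -1.0, -0.003]]
force: [0.2, 0.4, -6.8]
opening: 0.252
```

```bash
python3 go.py .617 .2275 .24 6.2
```

```text
t 8.75 tr [ 0.039 -0.009  0.006] rot [ 0.003  0.056 -0.001] pos [0.616  0.2305 0.2393] yaw 9.53 F [ 0.2  0.4 -6.8] q [10.8 33.2 77.2  0.1 69.8  1.2]
```

```bash
python3 - <<'E'
from h import *
c=cap('side','s2.png')
a=cv2.imread('pics/top0.png')[150:225,190:275]; b=cv2.imread('pics/side0.png')[140:220,255:345]; d=c['image'][90:190,230:380]
im=np.zeros((600,800,3),np.uint8)
def put(x,X,Y,s):
    r=cv2.resize(x,None,fx=s,fy=s,interpolation=cv2.INTER_CUBIC);im[Y:Y+r.shape[0],X:X+r.shape[1]]=r
put(a,0,0,4);put(b,400,0,4);put(d,0,320,2.8) if False else put(d,0,320,2.8)
cv2.imwrite('pics/m2.png',im)
E
```

```text
(no output)
```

View pics/m2.png

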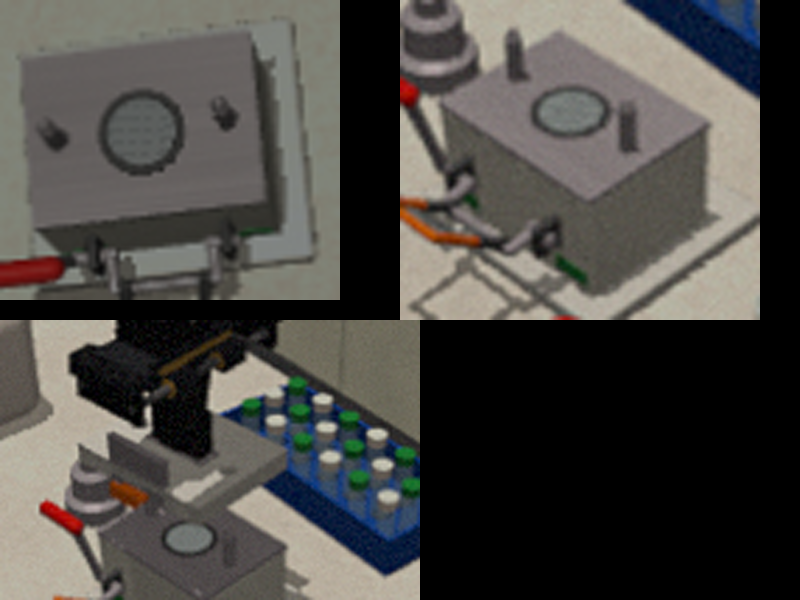

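```bash
python3 - <<'E'
from fit import *
np.set_printoptions(precision=4,suppress=True)
C={k:cap(k) for k in('top','side')}
h=.1035;t=.1445
o=[('top',(.06,.075,h),(20,58)),('top',(.06,-.075,h),(250,31)),('top',(-.06,.075,h),(35,228)),('top',(-.06,-.075,h),(267,203)),('top',(0,.055,t),(43,126)),('top',(0,-.055,t),(218,103)),('top',(0,.055,h),(58,143)),('top',(0,-.055,h),(232,121)),
('side',(.06,.075,h),(158,32)),('side',(.06,-.075,h),(308,124)),('side',(-.06,.075,h),(43,104)),('side',(-.06,-.075,h),(190,198)),('side',(0,.055,t),(114,31)),('side',(0,-.055,t),(228,103)),('side',(0,.055,h),(114,79)),('side',(0,-.055,h),(228,150))]
org={'top':[190,150],'side':[255,140]}
for S in (['top'],['side'],['top','side']):
    v,r=fit([(C[n],L,np.array(q)/4+org[n]) for n,L,q in o if n in S],[.617,.2275,.1]); print(S,v[:2],np.degrees(v[2]));print(r.round(1).tolist())
s=bot.read_state();print(s['position'])
v,r=fit([(C['side'],L,(np.array(q)-[0,320])/2.8+[230,90]) for L,q in [((.06,-.075,.02),(288,458)),((-.06,.075,.02),(80,445)),((-.06,-.075,.02),(198,508))]],[.617,.23,.15],z=s['position'][2]-.049)
print('plate',v,np.degrees(v[2]),r)
E
```

```text
['top'] [0.6165 0.2282] 6.614155198651618
[[0.3, -0.1], [0.0, -0.7], [-0.1, 2.1], [0.2, 1.1], [0.3, -0.5], [0.1, -0.2], [0.0, -0.2], [-1.1, -0.1]]
['side'] [0.6165 0.2274] 7.03298812110769
[[0.2, -0.4], [1.1, -0.6], [-2.7, 0.4], [-1.0, 2.1], [-0.2, -0.1], [0.1, -0.6], [0.6, 0.0], [0.3, -0.1]]
['top', 'side'] [0.6166 0.228 ] 6.770461073039899
[[0.3, -0.1], [0.0, -0.8], [0.0, 2.1], [0.3, 1.0], [0.4, -0.4], [0.2, -0.3], [0.1, -0.2], [-1.0, -0.2], [0.2, -0.5], [1.0, -0.6], [-2.7, 0.2], [-1.3, 2.0], [-0.3, -0.2], [-0.1, -0.7], [0.6, -0.1], [0.1, -0.2]]
[0.616  0.228  0.2396]
plate [0.6134 0.2259 0.1429] 8.185950677836468 [[ 0.6803 -1.8023]
 [-0.174  -0.1566]
 [-0.3972  1.621 ]]
```

```bash
python3 go.py .6167 .2268 .199 6.8
```

```text
t 8.9 tr [0.017 0.507 0.008] rot [0.004 0.049 0.   ] pos [0.616  0.228  0.2396] yaw 9.76 F [-0.7  0.2 -7.5] q [10.6 33.1 77.3  0.  69.8  0.8]
```

Request:
arm_command:
  translation:
    - [0.017, 0, 0.008]
    - [0.017, 0.1, 0.008]
    - [0.017, 0.3, 0.008]
    - [0.017, 0.5, 0.008]
    - [0.017, 0.5, 0.008]
  rotation:
    - [0.004, 0.049, 0]
    - [0.004, 0.049, 0]
    - [0.004, 0.049, 0]
    - [0.004, 0.049, 0]
    - [0.004, 0.049, 0]
  grip: [1, 1, 1, 1, 1]

```text
time_s: 9.4
position: [0.6155, 0.2254, 0.1976]
tcp_rot: [[0.117, -0.004, 0.993], [-0.993, -0.001, 0.117], [0.0, -1.0, -0.004]]
force: [-1.5, 0.5, -7.6]
opening: 0.248
```

```bash
python3 go.py .6167 .2268 .189 6.8
```

```text
t 9.4 tr [-0.016  0.108  0.017] rot [ 0.004 -0.001  0.   ] pos [0.6155 0.2254 0.1976] yaw 6.74 F [-1.5  0.5 -7.6] q [10.4 35.6 79.8 -0.  64.8  3.6]
```

Request:
arm_command:
  translation:
    - [-0.014, 0.0, 0.015]
    - [-0.014, 0.05, 0.015]
    - [-0.014, 0.1, 0.015]
    - [-0.014, 0.1, 0.015]
  rotation:
    - [0.004, 0, 0]
    - [0.004, 0, 0]
    - [0.004, 0, 0]
    - [0.004, 0, 0]
  grip: [1, 1, 1, 1]

```text
time_s: 9.8
position: [0.619, 0.2273, 0.1931]
tcp_rot: [[0.116, 0.008, 0.993], [-0.993, 0.001, 0.116], [-0.0, -1.0, 0.008]]
force: [-0.1, -0.2, -7.2]
opening: 0.25
```

```bash
python3 go.py .6167 .2268 .183 6.8
```

```text
t 9.8 tr [ 0.003  0.126 -0.03 ] rot [-0.007 -0.002  0.   ] pos [0.619  0.2273 0.1931] yaw 6.68 F [-0.1 -0.2 -7.2] q [10.5 36.  79.9 -0.  63.7  3.8]
```

Request:
arm_command:
  translation:
    - [0, 0, 0]
    - [0, 0, 0]
    - [0, 0, 0]
  rotation:
    - [0, 0, 0]
    - [0, 0, 0]
    - [0, 0, 0]
  grip: [1, 1, 1]

```text
time_s: 10.1
position: [0.6195, 0.2274, 0.1936]
tcp_rot: [[0.116, 0.009, 0.993], [-0.993, 0.001, 0.116], [-0.0, -1.0, 0.009]]
force: [0.5, 0.5, -7.5]
opening: 0.251
```

```bash
python3 go.py .6167 .2268 .183 6.8;  python3 -c "
from h import *
c=cap('side');cv2.imwrite('pics/s3.png',cv2.resize(c['image'][110:230,220:380],None,fx=5,fy=5,interpolation=cv2.INTER_CUBIC))"; python3 go.py .6167 .2268 .183 6.8
```

```text
t 10.1 tr [ 0.004  0.133 -0.036] rot [-0.008 -0.002 -0.   ] pos [0.6195 0.2274 0.1936] yaw 6.67 F [ 0.5  0.5 -7.5] q [10.5 35.9 79.9 -0.  63.7  3.8]
t 10.15 tr [ 0.004  0.132 -0.036] rot [-0.008 -0.002 -0.   ] pos [0.6194 0.2274 0.1936] yaw 6.67 F [-1.4  0.4 -7.8] q [10.5 35.9 79.9 -0.  63.7  3.8]
```

View pics/s3.png

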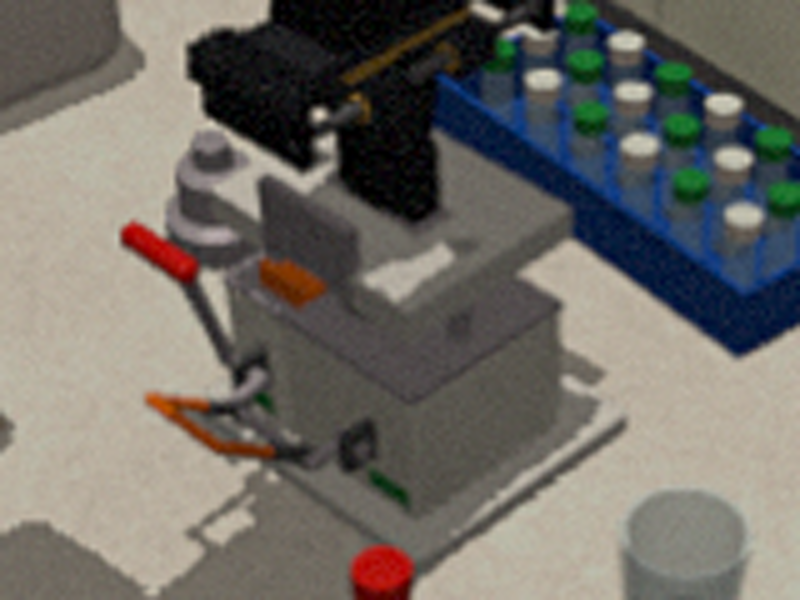

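Request:
arm_command:
  translation:
    - [0.004, 0, -0.034]
    - [0.004, 0.02, -0.034]
    - [0.004, 0.05, -0.034]
    - [0.004, 0.05, -0.034]
    - [0.004, 0.05, -0.034]
  rotation:
    - [-0.008, -0.002, 0]
    - [-0.008, -0.002, 0]
    - [-0.008, -0.002, 0]
    - [-0.008, -0.002, 0]
    - [-0.008, -0.002, 0]
  grip: [1, 1, 1, 1, 1]

```text
time_s: 10.65
position: [0.6166, 0.2267, 0.1891]
tcp_rot: [[0.118, -0.0, 0.993], [-0.993, 0.0, 0.118], [-0.0, -1.0, -0.0]]
force: [0.1, -0.6, -7.4]
opening: 0.253
```

```bash
python3 go.py .6167 .2268 .183 6.8
```

```text
t 10.65 tr [-0.001  0.076  0.002] rot [ 0. -0. -0.] pos [0.6166 0.2267 0.1891] yaw 6.79 F [ 0.1 -0.6 -7.4] q [10.5 36.2 80.2  0.  63.7  3.7]
```

Underside is now 5 mm below the pin tips with no contact force. Going on, gently.

Request:
arm_command:
  translation:
    - [0, 0.03, 0]
    - [0, 0.07, 0]
    - [0, 0.11, 0]
    - [0, 0.14, 0]
    - [0, 0.14, 0]
  rotation:
    - [0, 0, 0]
    - [0, 0, 0]
    - [0, 0, 0]
    - [0, 0, 0]
    - [0, 0, 0]
  grip: [1, 1, 1, 1, 1]

```text
time_s: 11.15
position: [0.6163, 0.2267, 0.1774]
tcp_rot: [[0.118, -0.001, 0.993], [-0.993, -0.0, 0.118], [-0.0, -1.0, -0.001]]
force: [-0.1, -0.2, -7.7]
opening: 0.251
```

```bash
python3 go.py .6167 .2268 .1525 6.8; python3 -c "
from rig import bot;print(bot.read_state()['moment'])"
```

```text
t 11.15 tr [-0.001  0.312  0.006] rot [ 0.001 -0.    -0.   ] pos [0.6163 0.2267 0.1774] yaw 6.79 F [-0.1 -0.2 -7.7] q [10.5 37.  80.7  0.  62.4  3.7]
[-0.11595479  0.03014525 -0.01412063]
```

Request:
arm_command:
  translation:
    - [0, 0.05, 0]
    - [0, 0.11, 0]
    - [0, 0.17, 0]
    - [0, 0.23, 0]
    - [0, 0.25, 0]
  rotation:
    - [0, 0, 0]
    - [0, 0, 0]
    - [0, 0, 0]
    - [0, 0, 0]
    - [0, 0, 0]
  grip: [1, 1, 1, 1, 1]

```text
time_s: 11.65
position: [0.6162, 0.2266, 0.1572]
tcp_rot: [[0.118, -0.002, 0.993], [-0.993, -0.0, 0.118], [0.0, -1.0, -0.002]]
force: [-0.5, -1.2, -7.3]
opening: 0.252
```

Request:
arm_command:
  translation:
    - [0, 0.015, 0]
    - [0, 0.03, 0]
    - [0, 0.045, 0]
    - [0, 0.06, 0]
    - [0, 0.06, 0]
  rotation:
    - [0, 0, 0]
    - [0, 0, 0]
    - [0, 0, 0]
    - [0, 0, 0]
    - [0, 0, 0]
  grip: [1, 1, 1, 1, 1]

```text
time_s: 12.15
position: [0.6168, 0.2268, 0.1536]
tcp_rot: [[0.118, 0.001, 0.993], [-0.993, 0.0, 0.118], [-0.0, -1.0, 0.001]]
force: [-1.6, -0.3, -6.3]
opening: 0.25
```

```bash
python3 go.py .6167 .2268 .1525 6.8
```

```text
t 12.15 tr [-0.     0.014 -0.002] rot [-0. -0. -0.] pos [0.6168 0.2268 0.1536] yaw 6.79 F [-1.6 -0.3 -6.3] q [10.5 38.6 81.7  0.  59.6  3.7]
```

Near seating. Small steps until the force shows contact.

Request:
arm_command:
  translation:
    - [0, 0.008, 0]
    - [0, 0.016, 0]
    - [0, 0.016, 0]
  rotation:
    - [0, 0, 0]
    - [0, 0, 0]
    - [0, 0, 0]
  grip: [1, 1, 1]

```text
time_s: 12.45
position: [0.6169, 0.2268, 0.1536]
tcp_rot: [[0.118, 0.001, 0.993], [-0.993, 0.0, 0.118], [-0.0, -1.0, 0.001]]
force: [-3.0, -0.9, 3.5]
opening: 0.252
```

Request:
arm_command:
  translation:
    - [0, 0.007, 0]
    - [0, 0.014, 0]
    - [0, 0.014, 0]
  rotation:
    - [0, 0, 0]
    - [0, 0, 0]
    - [0, 0, 0]
  grip: [1, 1, 1]

```text
time_s: 12.75
position: [0.6168, 0.2268, 0.1535]
tcp_rot: [[0.118, 0.001, 0.993], [-0.993, 0.0, 0.118], [0.0, -1.0, 0.001]]
force: [-5.3, -0.9, 9.2]
opening: 0.249
```

Seated: TCP 0.1535 = 0.1035 + 0.050 (height at grasp), and the force turned upward. Releasing and lifting off.

Request:
arm_command:
  translation:
    - [0, -0.01, 0]
    - [0, -0.01, 0]
    - [0, -0.01, 0]
    - [0, -0.01, 0]
    - [0, -0.01, 0]
  rotation:
    - [0, 0, 0]
    - [0, 0, 0]
    - [0, 0, 0]
    - [0, 0, 0]
    - [0, 0, 0]
  grip: [0.2, 0.2, 0.2, 0.2, 0.2]

```text
time_s: 13.25
position: [0.6168, 0.2268, 0.1515]
tcp_rot: [[0.118, 0.0, 0.993], [-0.993, 0.0, 0.118], [-0.0, -1.0, 0.0]]
force: [0.2, -0.4, -1.1]
opening: 0.397
```

Request:
arm_command:
  translation:
    - [0, -0.2, 0]
    - [0, -0.5, 0]
    - [0, -1, 0]
    - [0, -1, 0]
  rotation:
    - [0, 0, 0]
    - [0, 0, 0]
    - [0, 0, 0]
    - [0, 0, 0]
  grip: [0.2, 0.2, 0.2, 0.2]

```text
time_s: 13.65
position: [0.6204, 0.2276, 0.2376]
tcp_rot: [[0.118, 0.012, 0.993], [-0.993, 0.002, 0.118], [-0.001, -1.0, 0.012]]
force: [0.3, -0.1, -0.1]
opening: 0.398
```

```bash
python3 - <<'E'
from h import *
np.set_printoptions(precision=4,suppress=True)
s=bot.read_state();print(s['time_s'],s['position'],s['opening'],s['force'])
c={k:cap(k) for k in('side','top')}
cv2.imwrite('pics/s4.png',cv2.resize(c['side']['image'][110:220,225:345],None,fx=5,fy=5,interpolation=cv2.INTER_CUBIC))
cp=np.array([.6166,.228,0]);y=np.radians(6.8)
for n in ['lever_grip','bail_bar','keeper']:
    S={k:spots(k,n) for k in c}
    print(n,[(k,p.round(1),f) for k in S for p,f in S[k]])
    for p,_ in S['side']:
      for q,_ in S['top']:
        P,e=tri(c['side'],p,c['top'],q)
        if e<.015: print('   world',P,e,'cell',T([0,0,0],-y,P-cp))
    
K=proj(c['side'],T(cp,y,[[-.067,0,.112],[-.06,.075,.1235],[-.06,-.075,.1235],[.06,-.075,.1235],[-.067,.078,.06]]));print(K)
E
```

```text
13.65 [0.6204 0.2276 0.2376] 0.3979422869159582 [ 0.2737 -0.128  -0.0589]
lever_grip [('side', array([251.1, 160.5]), 0.74), ('top', array([158.7, 183.4]), 0.26)]
bail_bar [('side', array([257.6, 191. ]), 0.66), ('top', array([227.4, 240.3]), 0.67), ('top', array([313.8, 252.4]), 0.43), ('top', array([219.1, 177.9]), 0.37)]
   world [0.4718 0.2164 0.108 ] 0.011677592323047763 cell [[-0.1452  0.0057  0.108 ]]
keeper [('side', array([276.2, 179.1]), 0.84), ('side', array([405.4, 399. ]), 0.34), ('top', array([225.6, 204.8]), 0.74), ('top', array([522.7, 340.9]), 0.55)]
   world [0.5534 0.2298 0.0998] 0.013043214681209453 cell [[-0.0625  0.0093  0.0998]]
   world [ 0.2066 -0.325   0.6409] 0.00862535067800332 cell [[-0.4726 -0.5005  0.6409]]
[[279.3655 177.2097]
 [262.3338 160.381 ]
 [301.013  185.5988]
 [333.155  164.5171]
 [261.8742 179.2077]]
```

View pics/s4.png

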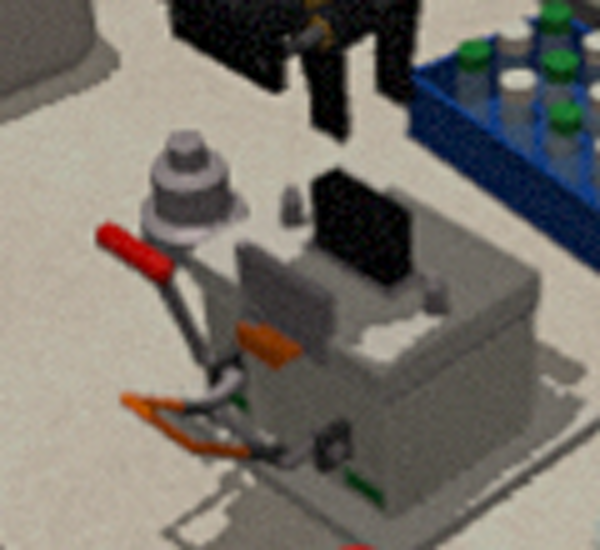

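Plate is seated on both pins, keeper under the wall facing the latch (crop (268,345)); bail bar at crop (185,425), lever grip at (135,250). Next: move back, turn the closed gripper so its body runs along cell y, and compute the lever and bail angles.

Request:
arm_command:
  translation:
    - [0, 0, -0.4]
    - [0, 0, -0.8]
    - [0, 0, -1]
  rotation:
    - [0, 0, 0]
    - [0, 0, 0]
    - [0, 0, 0]
  grip: [1, 1, 1]

```text
time_s: 14.35
position: [0.5339, 0.2169, 0.2306]
tcp_rot: [[0.119, -0.005, 0.993], [-0.993, -0.001, 0.119], [0.0, -1.0, -0.005]]
force: [0.6, 0.9, -0.7]
opening: 0.214
```

Request:
arm_command:
  translation:
    - [0, 0, -0.4]
    - [0, 0, -0.8]
    - [0, 0, -1]
  rotation:
    - [0, 0, 0]
    - [0, 0, 0]
    - [0, 0, 0]
  grip: [1, 1, 1]

```text
time_s: 14.65
position: [0.4542, 0.2074, 0.2309]
tcp_rot: [[0.119, -0.004, 0.993], [-0.993, -0.001, 0.119], [0.0, -1.0, -0.004]]
force: [0.2, 0.2, -0.4]
opening: 0.014
```

Request:
arm_command:
  translation:
    - [0, 0, 0]
    - [0, 0, 0]
    - [0, 0, 0]
    - [0, 0, 0]
    - [0, 0, 0]
  rotation:
    - [0, -0.15, 0]
    - [0, -0.29, 0]
    - [0, -0.43, 0]
    - [0, -0.57, 0]
    - [0, -0.7, 0]
  grip: [1, 1, 1, 1, 1]

```text
time_s: 15.15
position: [0.4576, 0.2078, 0.2313]
tcp_rot: [[0.756, -0.001, 0.654], [-0.654, -0.0, 0.756], [-0.001, -1.0, -0.001]]
force: [-0.0, -1.0, -0.2]
opening: 0.009
```

Request:
arm_command:
  translation:
    - [0, 0, 0]
    - [0, 0, 0]
    - [0, 0, 0]
    - [0, 0, 0]
    - [0, 0, 0]
  rotation:
    - [0, -0.15, 0]
    - [0, -0.29, 0]
    - [0, -0.43, 0]
    - [0, -0.57, 0]
    - [0, -0.8, 0]
  grip: [1, 1, 1, 1, 1]

```text
time_s: 15.65
position: [0.4576, 0.2078, 0.2312]
tcp_rot: [[0.999, -0.001, -0.034], [0.034, -0.0, 0.999], [-0.001, -1.0, -0.0]]
force: [0.4, -0.3, -0.1]
opening: 0.013
```

```bash
cat > cgo.py <<'E'
import sys
from h import *
CP=np.array([.6166,.228,0]);CY=np.radians(6.8)
# delta (move units) to TIP target in cell coords (mm), tool z along cell +y
def go(x,y,z):
    s=bot.read_state(); R=np.array(s['tcp_rot']); p=T(CP,CY,[[x/1e3,y/1e3,z/1e3+.022]])[0]
    Z=np.array([-np.sin(CY),np.cos(CY),0]);Y=np.array([0,0,-1.]);Rt=np.c_[np.cross(Y,Z),Y,Z]
    cur=T([0,0,0],-CY,np.array(s['position'])-CP-[0,0,.022])[0]*1e3
    print('t',round(s['time_s'],2),'tip now',cur.round(1),'tr',(R.T@(p-s['position'])/.08).round(3),'rot',(cv2.Rodrigues(R.T@Rt)[0].ravel()/np.radians(60)).round(3),'F',np.round(s['force'],1),'q',np.round(s['joint_positions'],0))
if __name__=='__main__': go(*[float(v) for v in sys.argv[1:4]])
E
python3 cgo.py -165 0 97
python3 - <<'E'
from h import *
from cgo import CP,CY
c=cap('side')
def iny(px,y):
    o,d=ray(c,px); o=T([0,0,0],-CY,o-CP)[0]; d=T([0,0,0],-CY,d)[0]; return (o+d*(y-o[1])/d[1])*1e3
g=iny((251.1,160.5),.078);print('grip',g,np.degrees(np.arctan2(-(g[0]+67),g[2]-60))-5,np.hypot(g[0]+67,g[2]-60))
for th in (0,.1,.2,.25):
    d=np.degrees(th); sv=lambda r,a:np.array([-r*np.sin(np.radians(a)),r*np.cos(np.radians(a))])
    S=np.array([-67,60]);piv=S+sv(23,85+d);bar=piv+sv(70,40+d);gr=S+sv(80,5+d)
    q=proj(c,T(CP,CY,[[gr[0]/1e3,.078,gr[1]/1e3],[bar[0]/1e3,-.026,bar[1]/1e3],[bar[0]/1e3,.026,bar[1]/1e3]]))
    print(th,gr.round(),bar.round(),piv.round(),q.round(1).tolist())
E
```

```text
t 15.65 tip now [-160.3   -1.2  209.2] tr [-0.058  1.402  0.011] rot [ 0.    -0.081 -0.001] F [ 0.4 -0.3 -0.1] q [ 12.  22. 100.   0.  58. -80.]
grip [-94.43687455  78.         140.58115276] 13.803066425330577 85.12405221518827
0 [-74. 140.] [-135.  116.] [-90.  62.] [[257.1, 157.4], [266.3, 193.1], [253.0, 183.8]]
0.1 [-82. 139.] [-140.  109.] [-90.  60.] [[254.8, 159.0], [265.0, 196.2], [251.8, 186.8]]
0.2 [-90. 137.] [-145.  101.] [-90.  57.] [[252.6, 160.9], [263.9, 199.3], [250.8, 189.9]]
0.25 [-93. 135.] [-147.   97.] [-90.  56.] [[251.6, 161.9], [263.5, 200.8], [250.4, 191.4]]
```

Request:
arm_command:
  translation:
    - [-0.12, 0.2, 0.01]
    - [-0.15, 0.6, 0.01]
    - [-0.15, 1, 0.01]
    - [-0.15, 1, 0.01]
  rotation:
    - [0, -0.04, 0]
    - [0, -0.081, 0]
    - [0, -0.081, 0]
    - [0, -0.081, 0]
  grip: [1, 1, 1, 1]

```text
time_s: 16.1
position: [0.4428, 0.2076, 0.1484]
tcp_rot: [[0.994, -0.009, -0.11], [0.11, -0.002, 0.994], [-0.009, -1.0, -0.001]]
force: [-0.8, -0.4, 0.3]
opening: 0.005
```

Request:
arm_command:
  translation:
    - [0, 0.2, 0]
    - [0, 0.4, 0]
    - [0, 0.49, 0]
    - [0, 0.49, 0]
  rotation:
    - [0, 0, 0]
    - [0, 0, 0]
    - [0, 0, 0]
    - [0, 0, 0]
  grip: [1, 1, 1, 1]

```text
time_s: 16.5
position: [0.4458, 0.2083, 0.1125]
tcp_rot: [[0.994, -0.001, -0.111], [0.111, -0.0, 0.994], [-0.001, -1.0, 0.0]]
force: [-0.4, 0.2, -0.3]
opening: 0.008
```

```bash
python3 cgo.py -155 0 90
```

```text
t 16.5 tip now [-171.9    0.7   90.5] tr [ 0.212  0.006 -0.007] rot [-0.    -0.007 -0.001] F [-0.4  0.2 -0.3] q [ 12.  33. 108.   0.  40. -84.]
```

Request:
arm_command:
  translation:
    - [0.12, 0, 0]
    - [0.23, 0, 0]
    - [0.32, -0.04, 0]
    - [0.42, -0.08, 0]
    - [0.52, -0.12, 0]
  rotation:
    - [0, 0, 0]
    - [0, 0, 0]
    - [0, 0, 0]
    - [0, 0, 0]
    - [0, 0, 0]
  grip: [1, 1, 1, 1, 1]

```text
time_s: 17.0
position: [0.4893, 0.2133, 0.123]
tcp_rot: [[0.994, 0.003, -0.112], [0.112, 0.001, 0.994], [0.003, -1.0, 0.0]]
force: [-0.4, 1.3, -0.6]
opening: 0.007
```

Request:
arm_command:
  translation:
    - [0.1, -0.05, 0]
    - [0.2, -0.1, 0]
    - [0.28, -0.13, 0]
    - [0.36, -0.15, 0]
    - [0.42, -0.17, 0]
  rotation:
    - [0, 0, 0]
    - [0, 0, 0]
    - [0, 0, 0]
    - [0, 0, 0]
    - [0, 0, 0]
  grip: [1, 1, 1, 1, 1]

```text
time_s: 17.5
position: [0.5211, 0.2168, 0.1358]
tcp_rot: [[0.994, 0.0, -0.112], [0.112, 0.0, 0.994], [0.0, -1.0, 0.0]]
force: [-1.0, 0.1, -0.1]
opening: 0.004
```

```bash
python3 cgo.py -95 0 113;python3 -c "
from h import *
c=cap('side');cv2.imwrite('pics/s5.png',cv2.resize(c['image'][110:220,225:345],None,fx=5,fy=5,interpolation=cv2.INTER_CUBIC))"
```

```text
t 17.5 tip now [-96.1   0.2 113.8] tr [ 0.014  0.01  -0.002] rot [-0.    -0.006  0.   ] F [-1.   0.1 -0.1] q [ 11.  34.  96.   0.  49. -85.]
```

View pics/s5.png

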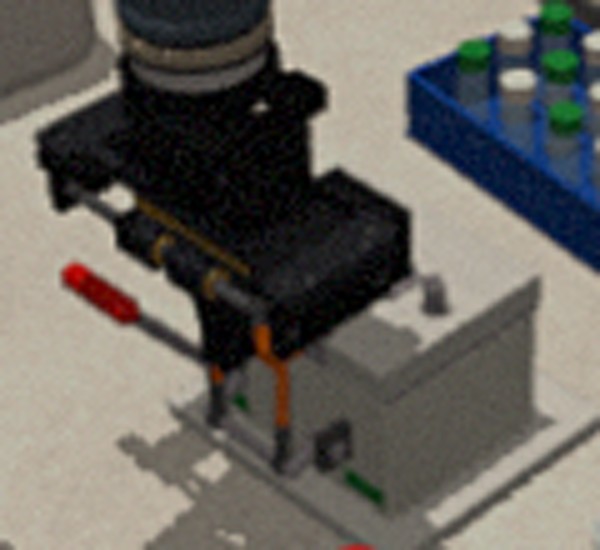

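The bail is up, but the lever was dragged outward (its grip is now at crop (100,290)), which lowers the pivot so the bar may not clear the lip. I'll withdraw, then push the lever back up from outside so that the bar rises over the lip.

Request:
arm_command:
  translation:
    - [-0.1, 0, 0]
    - [-0.3, 0, 0]
    - [-0.5, 0, 0]
    - [-0.6, 0, 0]
    - [-0.6, 0, 0]
  rotation:
    - [0, 0, 0]
    - [0, 0, 0]
    - [0, 0, 0]
    - [0, 0, 0]
    - [0, 0, 0]
  grip: [1, 1, 1, 1, 1]

```text
time_s: 18.05
position: [0.4709, 0.2112, 0.1356]
tcp_rot: [[0.994, -0.002, -0.113], [0.113, -0.0, 0.994], [-0.002, -1.0, -0.0]]
force: [0.4, 1.0, 0.3]
opening: 0.005
```

Request:
arm_command:
  translation:
    - [-0.1, -0.3, 0]
    - [-0.15, -0.5, 0]
    - [-0.15, -0.5, 0]
  rotation:
    - [0, 0, 0]
    - [0, 0, 0]
    - [0, 0, 0]
  grip: [1, 1, 1]

```text
time_s: 18.35
position: [0.4626, 0.2104, 0.1776]
tcp_rot: [[0.994, 0.005, -0.112], [0.112, 0.001, 0.994], [0.005, -1.0, 0.001]]
force: [0.4, 0.9, -0.2]
opening: 0.002
```

```bash
python3 cgo.py -160 80 112;python3 - <<'E'
from h import *
from cgo import CP,CY
c=cap('side');cv2.imwrite('pics/s6.png',cv2.resize(c['image'][110:220,225:345],None,fx=5,fy=5,interpolation=cv2.INTER_CUBIC))
print(spots('side','lever_grip'),spots('side','bail_bar'))
for th in (.2,.3,.4,.5,.6,.7):
    a=np.radians(5)+th; print(th,proj(c,T(CP,CY,[[-.067-.08*np.sin(a),.078,.06+.08*np.cos(a)]])).round(1))
E
```

```text
t 18.35 tip now [-155.     0.8  155.6] tr [-0.071  0.546  0.99 ] rot [-0.001 -0.006  0.005] F [ 0.4  0.9 -0.2] q [ 12.  27. 103.   0.  50. -85.]
[(array([245.12 , 165.408]), 0.54)] [(array([298.368, 199.2  ]), 0.59), (array([276.48 , 175.392]), 0.49)]
0.2 [[252.6 160.9]]
0.3 [[250.6 162.9]]
0.4 [[248.6 165.2]]
0.5 [[246.8 167.6]]
0.6 [[245.1 170.1]]
0.7 [[243.6 172.7]]
```

View pics/s6.png

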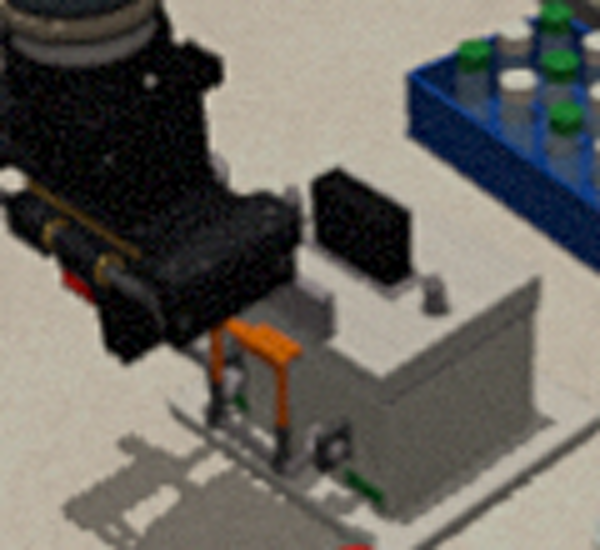

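The bail stands upright, its bar at the keeper (crop (262,337)), either on or behind the lip. I'll raise the lever from outside to make sure it ends up behind.

Request:
arm_command:
  translation:
    - [-0.1, 0, 0.4]
    - [-0.1, 0, 0.8]
    - [-0.1, 0, 1]
    - [-0.1, 0.3, 1]
    - [-0.1, 0.54, 1]
  rotation:
    - [0, 0, 0]
    - [0, 0, 0]
    - [0, 0, 0]
    - [0, 0, 0]
    - [0, 0, 0]
  grip: [1, 1, 1, 1, 1]

```text
time_s: 19.0
position: [0.4439, 0.2893, 0.1311]
tcp_rot: [[0.994, -0.0, -0.114], [0.114, 0.0, 0.994], [-0.0, -1.0, 0.0]]
force: [0.7, -0.7, -0.3]
opening: 0.008
```

Request:
arm_command:
  translation:
    - [0, 0, 0]
    - [0.15, 0, 0]
    - [0.3, 0, 0]
    - [0.4, -0.05, 0]
    - [0.5, -0.1, 0]
  rotation:
    - [0, 0, 0]
    - [0, 0, 0]
    - [0, 0, 0]
    - [0, 0, 0]
    - [0, 0, 0]
  grip: [1, 1, 1, 1, 1]

```text
time_s: 19.5
position: [0.4834, 0.293, 0.1413]
tcp_rot: [[0.994, -0.003, -0.111], [0.111, -0.0, 0.994], [-0.003, -1.0, 0.0]]
force: [-3.1, 1.0, 4.0]
opening: 0.006
```

```bash
python3 cgo.py -96 80 124
```

```text
t 19.5 tip now [-124.6   80.3  119.3] tr [ 0.357 -0.06  -0.001] rot [-0.    -0.007 -0.003] F [-3.1  1.   4. ] q [ 20.  34.  96.   0.  50. -77.]
```

Request:
arm_command:
  translation:
    - [0.05, -0.02, 0]
    - [0.1, -0.04, 0]
    - [0.1, -0.04, 0]
  rotation:
    - [0, 0, 0]
    - [0, 0, 0]
    - [0, 0, 0]
  grip: [1, 1, 1]

```text
time_s: 19.8
position: [0.4928, 0.2941, 0.1443]
tcp_rot: [[0.994, 0.002, -0.112], [0.112, 0.001, 0.994], [0.002, -1.0, 0.0]]
force: [-1.2, -0.6, 0.7]
opening: 0.002
```

```bash
python3 cgo.py -96 80 124; python3 - <<'E'
from h import *
c=cap('side');print(spots('side','lever_grip'),spots('side','bail_bar'))
E
```

```text
t 19.8 tip now [-115.1   80.3  122.3] tr [ 0.239 -0.02  -0.002] rot [-0.    -0.006  0.002] F [-1.2 -0.6  0.7] q [ 20.  34.  95.  -0.  51. -77.]
[(array([250.496, 162.48 ]), 0.94)] [(array([282.112, 174.288]), 0.51)]
```

Request:
arm_command:
  translation:
    - [0.06, -0.01, 0]
    - [0.12, -0.02, 0]
    - [0.18, -0.02, 0]
    - [0.22, -0.02, 0]
    - [0.22, -0.02, 0]
  rotation:
    - [0, 0, 0]
    - [0, 0, 0]
    - [0, 0, 0]
    - [0, 0, 0]
    - [0, 0, 0]
  grip: [1, 1, 1, 1, 1]

```text
time_s: 20.45
position: [0.5104, 0.2961, 0.1454]
tcp_rot: [[0.994, 0.002, -0.112], [0.112, 0.001, 0.994], [0.002, -1.0, 0.0]]
force: [0.6, 0.8, 0.3]
opening: 0.001
```

Request:
arm_command:
  translation:
    - [-0.2, 0, 0]
    - [-0.5, 0, 0]
    - [-0.8, 0, 0]
    - [-0.8, 0, 0]
  rotation:
    - [0, 0, 0]
    - [0, 0, 0]
    - [0, 0, 0]
    - [0, 0, 0]
  grip: [1, 1, 1, 1]

```text
time_s: 20.85
position: [0.4423, 0.2882, 0.145]
tcp_rot: [[0.994, -0.004, -0.113], [0.113, -0.001, 0.994], [-0.004, -1.0, -0.001]]
force: [-0.0, 0.2, 0.2]
opening: 0.006
```

Request:
arm_command:
  translation:
    - [0, -0.4, 0]
    - [0, -0.8, 0]
    - [0, -0.9, 0]
    - [0, -0.9, 0]
  rotation:
    - [0, 0, 0]
    - [0, 0, 0]
    - [0, 0, 0]
    - [0, 0, 0]
  grip: [1, 1, 1, 1]

```text
time_s: 21.25
position: [0.4478, 0.2894, 0.2189]
tcp_rot: [[0.994, 0.005, -0.112], [0.112, 0.002, 0.994], [0.006, -1.0, 0.001]]
force: [0.3, 0.1, 1.2]
opening: 0.003
```

```bash
python3 cgo.py -55 85 124; python3 - <<'E'
from h import *
c={k:cap(k) for k in('side','top')}
print(spots('side','lever_grip'),spots('side','bail_bar'))
z=np.zeros((500,800,3),np.uint8)
z[:]=cv2.resize(np.hstack([c['side']['image'][140:215,235:295],c['top']['image'][165:240,195:255]]),(800,500),interpolation=cv2.INTER_CUBIC)
cv2.imwrite('pics/s7.png',z)
E
```

```text
t 21.25 tip now [-160.3   80.9  196.9] tr [1.311 0.918 0.058] rot [-0.001 -0.006  0.005] F [0.3 0.1 1.2] q [ 21.  25.  97.  -0.  58. -76.]
[(array([257.408, 156.576]), 0.85)] [(array([279.808, 170.016]), 0.52)]
```

View pics/s7.png

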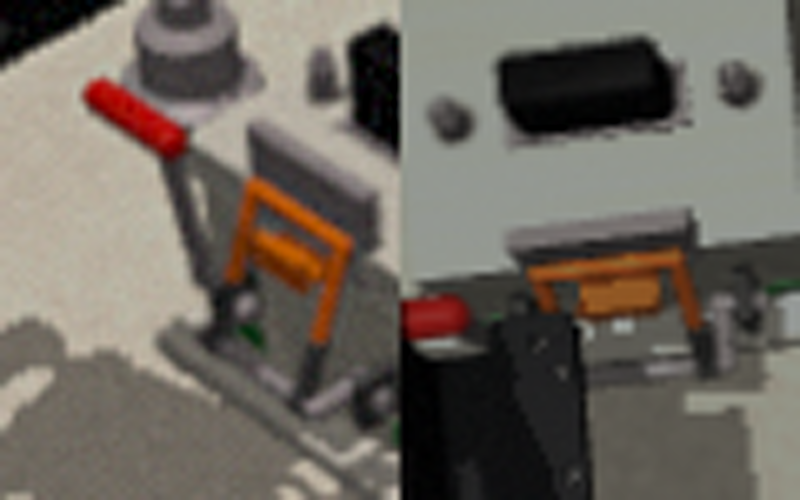

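The lever is back at about 0 and the bail leans against the stop wall behind the lip, above the groove (left panel (300,215)). Now going over to the inner side of the lever grip to push it out.

Request:
arm_command:
  translation:
    - [0.3, 0, 0.09]
    - [0.6, 0, 0.09]
    - [0.8, 0, 0.09]
  rotation:
    - [0, -0.006, 0]
    - [0, -0.006, 0]
    - [0, -0.006, 0]
  grip: [1, 1, 1]

```text
time_s: 21.75
position: [0.5095, 0.3032, 0.2159]
tcp_rot: [[0.993, -0.001, -0.118], [0.118, -0.0, 0.993], [-0.001, -1.0, -0.0]]
force: [-0.1, 0.6, -0.2]
opening: 0.007
```

Request:
arm_command:
  translation:
    - [0.3, 0, 0]
    - [0.6, 0, 0]
    - [0.6, 0.3, 0]
    - [0.6, 0.6, 0]
    - [0.6, 0.6, 0]
  rotation:
    - [0, 0, 0]
    - [0, 0, 0]
    - [0, 0, 0]
    - [0, 0, 0]
    - [0, 0, 0]
  grip: [1, 1, 1, 1, 1]

```text
time_s: 22.25
position: [0.553, 0.3075, 0.1642]
tcp_rot: [[0.993, -0.01, -0.118], [0.118, -0.003, 0.993], [-0.01, -1.0, -0.002]]
force: [-0.5, 0.4, 0.7]
opening: 0.006
```

```bash
python3 cgo.py -48 88 130
```

```text
t 22.25 tip now [-53.7  86.5 142.2] tr [0.073 0.152 0.019] rot [ 0.002 -0.    -0.01 ] F [-0.5  0.4  0.7] q [ 19.  36.  85.   0.  60. -78.]
```

Request:
arm_command:
  translation:
    - [0.06, 0.05, 0.02]
    - [0.06, 0.15, 0.02]
    - [0.06, 0.15, 0.02]
  rotation:
    - [0, 0, 0]
    - [0, 0, 0]
    - [0, 0, 0]
  grip: [1, 1, 1]

```text
time_s: 22.55
position: [0.5605, 0.311, 0.157]
tcp_rot: [[0.993, -0.0, -0.119], [0.119, -0.0, 0.993], [-0.0, -1.0, -0.0]]
force: [0.1, 0.5, -0.0]
opening: 0.007
```

Request:
arm_command:
  translation:
    - [-0.1, 0, 0]
    - [-0.2, 0, 0]
    - [-0.3, 0.02, 0]
    - [-0.4, 0.06, 0]
    - [-0.5, 0.12, 0]
  rotation:
    - [0, 0, 0]
    - [0, 0, 0]
    - [0, 0, 0]
    - [0, 0, 0]
    - [0, 0, 0]
  grip: [1, 1, 1, 1, 1]

```text
time_s: 23.05
position: [0.5204, 0.3063, 0.1482]
tcp_rot: [[0.993, 0.001, -0.119], [0.119, 0.001, 0.993], [0.001, -1.0, 0.0]]
force: [0.8, -0.3, 0.2]
opening: 0.005
```

Request:
arm_command:
  translation:
    - [-0.06, 0.04, 0]
    - [-0.13, 0.1, 0]
    - [-0.2, 0.16, 0]
    - [-0.2, 0.16, 0]
  rotation:
    - [0, 0, 0]
    - [0, 0, 0]
    - [0, 0, 0]
    - [0, 0, 0]
  grip: [1, 1, 1, 1]

```text
time_s: 23.45
position: [0.5034, 0.304, 0.1338]
tcp_rot: [[0.993, -0.003, -0.119], [0.119, -0.001, 0.993], [-0.003, -1.0, -0.001]]
force: [-0.2, 0.2, 0.2]
opening: 0.006
```

```bash
python3 cgo.py -106 88 108;python3 - <<'E'
from h import *
from cgo import CP,CY
c=cap('side');print(spots('side','lever_grip'),spots('side','bail_bar'))
for th in (.4,.6,.7,.8,.9,1):
    a=np.radians(5)+th; G=[-67-80*np.sin(a),60+80*np.cos(a)];print(th,np.round(G),proj(c,T(CP,CY,[[G[0]/1e3,.078,G[1]/1e3]])).round(1))
E
```

```text
t 23.45 tip now [-103.4   88.8  111.8] tr [-0.032  0.048 -0.011] rot [ 0.     0.    -0.003] F [-0.2  0.2  0.2] q [ 20.  36.  93.   0.  51. -77.]
[(array([242.432, 171.408]), 0.77)] [(array([283.072, 176.016]), 0.55)]
0.4 [-104.  131.] [[248.6 165.2]]
0.6 [-118.  122.] [[245.1 170.1]]
0.7 [-124.  116.] [[243.6 172.7]]
0.8 [-129.  111.] [[242.3 175.4]]
0.9 [-134.  104.] [[241.3 178.1]]
1 [-138.   97.] [[240.4 180.8]]
```

Request:
arm_command:
  translation:
    - [0.04, -0.1, 0]
    - [0.04, -0.32, 0]
    - [-0.15, -0.34, 0]
    - [-0.28, -0.34, 0]
    - [-0.28, -0.34, 0]
  rotation:
    - [0, 0, 0]
    - [0, 0, 0]
    - [0, 0, 0]
    - [0, 0, 0]
    - [0, 0, 0]
  grip: [1, 1, 1, 1, 1]

```text
time_s: 24.1
position: [0.481, 0.3014, 0.1623]
tcp_rot: [[0.993, -0.002, -0.119], [0.119, -0.001, 0.993], [-0.002, -1.0, -0.0]]
force: [0.5, 0.5, 0.4]
opening: 0.002
```

```bash
python3 cgo.py -138 86 99;python3 - <<'E'
from h import *
c=cap('side');print(spots('side','lever_grip'),spots('side','bail_bar'))
E
```

```text
t 24.1 tip now [-125.9   89.   140.3] tr [-0.15   0.517 -0.037] rot [ 0.     0.001 -0.002] F [0.5 0.5 0.4] q [ 21.  32.  95.   0.  53. -76.]
[(array([242.112, 169.68 ]), 0.87)] [(array([405.504, 397.92 ]), 0.7), (array([280.512, 173.904]), 0.59)]
```

Request:
arm_command:
  translation:
    - [-0.03, 0.1, -0.04]
    - [-0.07, 0.22, -0.04]
    - [-0.1, 0.33, -0.04]
    - [-0.12, 0.43, -0.04]
    - [-0.15, 0.52, -0.04]
  rotation:
    - [0, 0, 0]
    - [0, 0, 0]
    - [0, 0, 0]
    - [0, 0, 0]
    - [0, 0, 0]
  grip: [1, 1, 1, 1, 1]

```text
time_s: 24.75
position: [0.4689, 0.2964, 0.1193]
tcp_rot: [[0.993, -0.005, -0.118], [0.118, -0.001, 0.993], [-0.005, -1.0, -0.001]]
force: [-2.5, -1.3, 4.7]
opening: 0.006
```

```bash
python3 cgo.py -142 86 41;python3 - <<'E'
from h import *
c=cap('side');cv2.imwrite('pics/s8.png',cv2.resize(c['image'][140:215,230:305],(600,600),interpolation=cv2.INTER_CUBIC));print(spots('side','lever_grip'),spots('side','bail_bar'))
E
```

```text
t 24.75 tip now [-138.5   85.4   97.3] tr [-0.04   0.703  0.008] rot [ 0.001 -0.    -0.005] F [-2.5 -1.3  4.7] q [ 21.  35.  98.   0.  47. -76.]
[(array([239.104, 181.68 ]), 0.87)] [(array([281.6  , 174.096]), 0.44)]
```

View pics/s8.png

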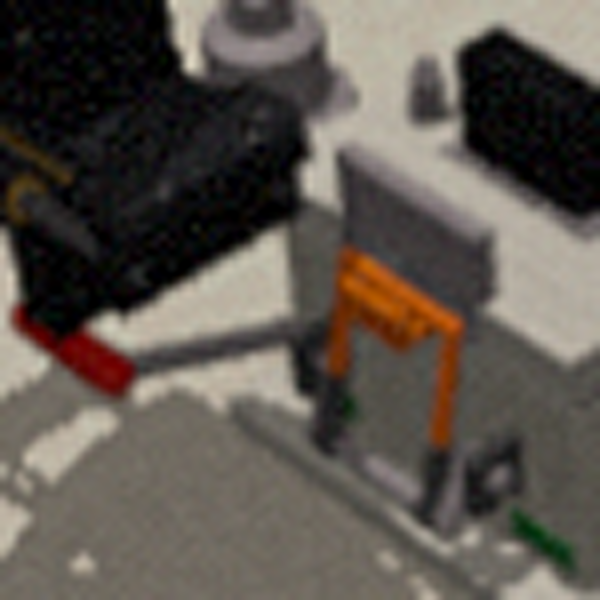

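The bar lies between the wall and the lip (crop (395,300)) and the finger is on top of the grip with about 5 N. Continuing down along the arc.

Request:
arm_command:
  translation:
    - [-0.04, 0.08, 0]
    - [-0.06, 0.17, 0]
    - [-0.08, 0.26, 0]
    - [-0.09, 0.34, 0]
    - [-0.08, 0.42, 0]
  rotation:
    - [0, 0, 0]
    - [0, 0, 0]
    - [0, 0, 0]
    - [0, 0, 0]
    - [0, 0, 0]
  grip: [1, 1, 1, 1, 1]

```text
time_s: 25.4
position: [0.4644, 0.2963, 0.0861]
tcp_rot: [[0.993, -0.001, -0.119], [0.119, -0.0, 0.993], [-0.001, -1.0, -0.0]]
force: [0.1, 0.7, 1.0]
opening: 0.005
```

Request:
arm_command:
  translation:
    - [0, 0.08, 0]
    - [0.02, 0.16, 0]
    - [0.04, 0.24, 0]
    - [0.04, 0.28, 0]
    - [0.04, 0.28, 0]
  rotation:
    - [0, 0, 0]
    - [0, 0, 0]
    - [0, 0, 0]
    - [0, 0, 0]
    - [0, 0, 0]
  grip: [1, 1, 1, 1, 1]

```text
time_s: 25.9
position: [0.468, 0.2966, 0.0639]
tcp_rot: [[0.993, -0.001, -0.118], [0.118, -0.0, 0.993], [-0.001, -1.0, -0.0]]
force: [-0.2, 0.2, 0.0]
opening: 0.007
```

```bash
python3 cgo.py -142 86 40;python3 - <<'E'
from h import *
c=cap('side');print(spots('side','lever_grip'),spots('side','bail_bar'))
from cgo import *
for th in (1.5,1.66,1.83):
    a=np.radians(5)+th; G=[-67-80*np.sin(a),60+80*np.cos(a)];print(th,np.round(G),proj(c,T(CP,CY,[[G[0]/1e3,.078,G[1]/1e3]])).round(1))
E
```

```text
t 25.9 tip now [-139.4   85.7   41.9] tr [-0.032  0.024  0.004] rot [ 0.    -0.    -0.001] F [-0.2  0.2  0. ] q [ 21.  40. 100.   0.  40. -76.]
[(array([404.096, 399.408]), 0.19)] [(array([280.896, 174.096]), 0.43)]
1.5 [-147.   59.] [[239.6 193.3]]
1.66 [-146.   46.] [[240.6 196.5]]
1.83 [-142.   33.] [[242.2 199.4]]
```

Request:
arm_command:
  translation:
    - [-0.03, 0.02, 0]
    - [-0.03, 0.04, 0]
    - [-0.03, 0.06, 0]
    - [-0.03, 0.06, 0]
  rotation:
    - [0, 0, 0]
    - [0, 0, 0]
    - [0, 0, 0]
    - [0, 0, 0]
  grip: [1, 1, 1, 1]

```text
time_s: 26.45
position: [0.466, 0.2966, 0.0625]
tcp_rot: [[0.993, 0.002, -0.119], [0.119, 0.001, 0.993], [0.002, -1.0, 0.0]]
force: [-2.7, -2.1, 17.9]
opening: 0.004
```

Pushing gives 18 N at tip z = 40.5 mm, which is exactly the lever's stop. Withdrawing upward and clear, then a last look.

Request:
arm_command:
  translation:
    - [0, -0.2, 0]
    - [0, -0.5, 0]
    - [0, -1, 0]
  rotation:
    - [0, 0, 0]
    - [0, 0, 0]
    - [0, 0, 0]
  grip: [1, 1, 1]

```text
time_s: 26.75
position: [0.4638, 0.2957, 0.1388]
tcp_rot: [[0.993, -0.005, -0.118], [0.118, -0.002, 0.993], [-0.005, -1.0, -0.001]]
force: [-0.2, -0.2, -0.1]
opening: 0.003
```

Request:
arm_command:
  translation:
    - [0, -0.5, 0]
    - [0, -1, 0]
    - [-0.4, -1, 0]
    - [-0.8, -1, 0]
    - [-0.8, -1, 0]
  rotation:
    - [0, 0, 0]
    - [0, 0, 0]
    - [0, 0, 0]
    - [0, 0, 0]
    - [0, 0, 0]
  grip: [1, 1, 1, 1, 1]

```text
time_s: 27.25
position: [0.3965, 0.2876, 0.2197]
tcp_rot: [[0.993, -0.006, -0.12], [0.12, -0.002, 0.993], [-0.006, -1.0, -0.001]]
force: [0.3, 0.0, 0.3]
opening: 0.004
```

```bash
python3 cgo.py -142 86 200;python3 - <<'E'
from h import *
c={k:cap(k) for k in('side','top')}
print([(k,n,spots(k,n)[:1]) for k in c for n in('lever_grip','bail_bar','keeper','wash_bottle','beaker','amber_jar','pellet_die')])
a=cv2.resize(c['side']['image'][135:215,230:310],(400,400),interpolation=cv2.INTER_CUBIC)
b=cv2.resize(c['top']['image'][150:250,150:250],(400,400),interpolation=cv2.INTER_CUBIC)
cv2.imwrite('pics/s9.png',np.hstack([a,b]))
E
```

```text
t 27.25 tip now [-211.5   85.3  197.7] tr [ 0.869 -0.034  0.008] rot [ 0.001  0.001 -0.006] F [0.3 0.  0.3] q [ 23.  22. 102.   0.  56. -74.]
[('side', 'lever_grip', [(array([294.976, 154.176]), 0.32)]), ('side', 'bail_bar', [(array([280.896, 175.296]), 0.58)]), ('side', 'keeper', [(array([272.384, 366.72 ]), 0.67)]), ('side', 'wash_bottle', [(array([298.816, 270.384]), 0.81)]), ('side', 'beaker', [(array([356.224, 241.392]), 0.98)]), ('side', 'amber_jar', [(array([207.104, 196.08 ]), 0.85)]), ('side', 'pellet_die', [(array([501.376, 342.48 ]), 0.72)]), ('top', 'lever_grip', []), ('top', 'bail_bar', [(array([225.216, 208.32 ]), 0.62)]), ('top', 'keeper', [(array([225.024, 208.176]), 0.98)]), ('top', 'wash_bottle', [(array([313.408, 251.424]), 0.79)]), ('top', 'beaker', [(array([313.984, 186.288]), 0.74)]), ('top', 'amber_jar', []), ('top', 'pellet_die', [(array([157.12 , 183.216]), 0.79)])]
```

View pics/s9.png

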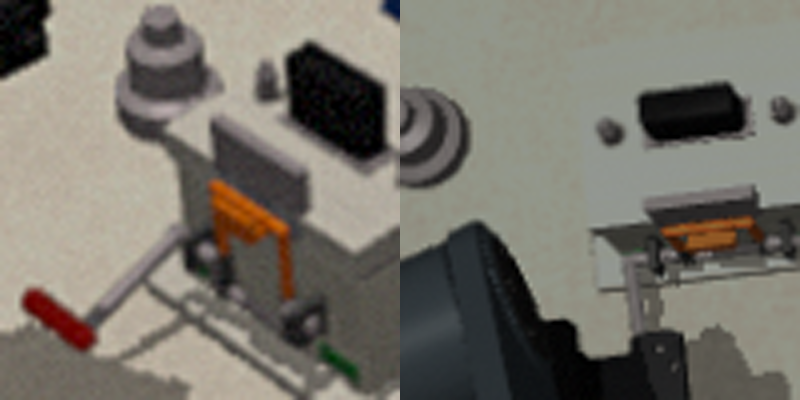

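The lever grip is at side pixel (241.6,199) against (242.2,199.4) predicted for the stop. The bar is behind the lip and the plate sits flat on its pins. Handing in.

```bash
python3 -c "
from rig import bot;print(bot.hand_in())"
```

```text
the job is handed in; nothing more can be done
None
```

The plate is clamped on the cell and the job is handed in at about 27 s of the 72 s allowed. I lowered the silver plate level onto both guide pins with its keeper on the latch side. I then pushed the bail over behind the lip and pushed the lever past centre to its stop.

**Complication:** the first push on the bail also dragged the lever outward to about 0.5 rad, which left too little height for the bar to clear the lip. I pushed the lever back up to about 0, and the bail then rested against the stop wall behind the lip before I closed the lever.

**Last checks:**
- **Plate:** it was put down at the height expected for full contact, and the force reversed as it touched. Both pins stand up through the holes in the last picture.
- **Bail:** the bar lies between the lip and the stop wall.
- **Lever:** its grip was read off the picture at (241.6, 199), against (242.2, 199.4) predicted for the stop. Pressing there met firm resistance of 18 N. It stayed closed after I withdrew.
- **Other things:** the wash bottle, beaker, amber jar and pellet die were found within about 4 pixels of their first positions in at least one camera. I did not measure the salt jar or mortar again, but the arm was not near them.

**Checks that failed or disagreed:** the network no longer found the lever grip reliably at the end, so that check rests on my reading of the picture. It also put the keeper on a look-alike in the side view and the pellet die on the mortar. I did not measure the bail's stretch directly.

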